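Cover the developing tank with its glass plate

TASK

Put the glass cover plate on the developing tank. The plate lies flat on the bench between the vial rack and the cuvette box, with no room beside it for fingers: press lightly on it and slide it to the front edge of the bench until one end sticks out over the edge, then take it up by that end, without ever letting it fall, and lay it down gently on the tank, square and central, so that the mouth is wholly covered. Leave the tank where it stands and everything else on the bench undisturbed.

Things in the scene. Friction and masses are not known exactly. Their poses are not given: they have to be found in the camera images.
- plate_mid (a point): Centre (half-way up its thickness) of the loose cover plate: a rectangular frosted pale glass plate 120 x 60 x 2 mm, about 36 g, at first flat on the bench. Axes: x along its length, y across its width, z up. Both ends are alike. It slides on the smooth bench with a friction coefficient of about 0.35, less than fingertips on glass; it tips off once its centre passes the edge
- plate_end_a (a point): Middle of one 60 mm end of the cover plate, half-way up its thickness: 60 mm from the plate's centre along its +x axis
- plate_end_b (a point): Middle of the other end of the cover plate: 60 mm from its centre along its -x axis
- tank_mouth (a point): Centre of the mouth of the developing tank, level with the top of its rim, 110 mm above the bench. The tank is a loose, upright, open-topped rectangular clear glass box, outside 104 x 50 x 110 mm, walls 5 mm (mouth 94 x 40 mm), about 0.42 kg, with a white coated plate standing inside well below the rim. Axes: x along the 104 mm length, y across the 50 mm width, z up. The cover plate is 8 mm longer at each end and 5 mm wider at each side than the tank
- bench_edge (a point): A point on the upper front edge of the black bench top (height 0). The edge is straight and runs along world y through this point, from one end of the bench to the other; the bench is on the robot's side of it (smaller x), beyond it (larger x) is only free air. The bench top is 35 mm thick, with a square edge; the cupboard fronts below stand back under it
- vial_rack: Bystander: white plastic rack with small capped vials, 100 mm long (its x) x 46 mm wide (its y) x 39 mm high, 0.22 kg, standing along one long side of the cover plate, with a gap of about 8 to 13 mm; origin at the centre of its underside
- cuvette_box: Bystander: closed grey and white plastic box for cuvettes, 102 mm long (its x) x 50 mm wide (its y) x 40 mm high, 0.20 kg, standing along the other long side of the cover plate, with a gap of about 8 to 13 mm; origin at the centre of its underside
- amber_bottle: Bystander: amber glass bottle, 72 mm across, 150 mm high; origin at the centre of its underside
- wash_bottle: Bystander: white wash bottle, 66 mm across, 180 mm high, with a bent spout reaching 70 mm to its +y side; origin at the centre of its underside
- beaker: Bystander: small glass beaker, 52 mm across, 70 mm high; origin at the centre of its underside
- grad_cylinder: Bystander: measuring cylinder on a six-sided foot 84 mm across, 238 mm high; origin at the centre of its underside
- spatula: Bystander: steel spatula lying flat, 170 mm long (its x), 10 mm wide, 4 mm high; origin on its underside near the middle
- petri_dish: Bystander: flat clear dish with a lid, 92 mm across, 16 mm high; origin at the centre of its underside
Things that resemble listed ones, but are neither listed nor needed, are in the scene too. Several things look just like the part that bears plate_mid: the one meant starts nearest to the robot's base.

How it is judged:
By the outcome, as a careful person would: the job done as asked, in the order asked, and still so for the second after the job is handed in, with the robot touching nothing.
It also fails if it takes over 54 s, if anything falls off the work surface, if the arm or the gripper's body presses on something with over 40 N, if the wrist force passes 120 N, or if a joint passes its speed limit or range.

ROBOT

A 6-joint arm with a two-finger parallel gripper is mounted at the origin on the work surface. World frame = base frame: x ahead of the robot, y to its left, z up, the work surface at z = 0. Lengths are in m, angles in degrees, forces in N, time in s.
With the tool pointing down it reaches from about 0.325 to 0.85 m from the base axis. Payload 15.5 kg.
Tool frame: the origin (TCP) lies midway between the tips of the shut fingers; the grasp point (between the pads) lies 19 mm behind it; y points along the fingers, x is the direction in which the jaws open and shut, and the axes are right-handed (so a half turn about y gives the same grasp; the last joint's range is limited). The gripper opens to 91 mm and grips with 3 to 60 N. Pads are 32 mm wide; open, the fingers measure 118 mm over their backs; the gripper's body (76 mm by 178 mm) begins 60 mm behind the grasp point.
Start: joints at [-81.389, 28.281, 77.091, -0, 74.628, -5.472], TCP at [0.152, -0.606, 0.214] pointing down, gripper open.
Joint ranges: [-166.48, 166.48], [-47.26, 123.95], [12.59, 153.08], [-70.14, 250.14], [6.76, 159.57], [-176.63, 176.63]. Speed limits (degrees/s): [108.29, 108.29, 147.25, 172.46, 172.46, 172.46].

INTERFACE

Orientations are given as a 3x3 rotation matrix whose columns are the frame's x, y, z axes.
In Python, from bench import ctrl gives the robot as it stands. The module is installed in compiled form; this text tells all that it offers. Calls block until the motion is done:
- ctrl.goto(position, orientation): joint-space move of the TCP to a pose.
- ctrl.move_l(position, vel=0.15, ori=None, contact_N=None): straight line of the TCP; ori=None keeps the orientation; vel is the mean speed in m/s. With contact_N (N) it stops when the force on the tool has changed by that much, and returns True; else False.
- ctrl.movej(angles): joint-space move.
- ctrl.command_gripper(opening): opening from 0.0 (shut) to 1.0 (fully open); the grip force is fixed at half the most; returns when the fingers have stopped.
- ctrl.sleep(seconds).
- ctrl.ik(position, orientation): joint angles nearest the present ones, or None.
- ctrl.read_camera(name): name is "side" or "top" or "wrist"; returns the picture (420x560x3 uint8, blue, green, red); there is no depth.
- ctrl.camera_params(name): a dict with "fx", "fy", "cx", "cy" (pixels), "pose" (4x4, takes a point from camera to world coordinates); the wrist camera has in their place "T_tool_cam" (4x4, takes a point from camera to tool coordinates, whose origin is the TCP and whose axes are the tool frame's). Camera axes: x right, y up, looking along -z (the intrinsics and any distortion apply to the point x, -y, -z); pixel columns grow to the right and rows downward; lengths in m; the calibration is good to about 2 mm. A picture is of the moment at which its call begins: read the wrist's pose just before it. camera_params takes no time and is no camera call.
A pose or a line that the arm cannot do raises ctrl.MotionError and nothing moves.
- ctrl.sign_off(): hands the job in, once; it reports no verdict.
Readings, each from a call of its own:
- ctrl.current_t(): time.
- ctrl.current_q(): joint angles.
- ctrl.current_dq(): joint speeds.
- ctrl.current_effort(): joint torques, N m.
- ctrl.current_tool_pos(): TCP position.
- ctrl.current_eef_rot(): TCP orientation.
- ctrl.current_contact_force(): force on the tool from outside, world axes, zero at the start.
- ctrl.current_wrist_torque(): the same for the moment, N m.
- ctrl.current_grip_width(): opening from 0.0 (shut) to 1.0 (fully open).
Only numpy, scipy, OpenCV 4.12 (cv2) and the standard library are available. Lean on these libraries where they do the work, as an engineer would, in place of code of your own. Each camera call takes 0.05 s, during which the arm holds its last target. There are 200 camera calls.

## Working session

There is one attempt and no reset: what is moved stays moved. The work goes in short steps, each a Python script; the robot and the scene stay as the last script left them, time stands still between calls to the robot, and variables do not carry over. Pictures are saved under pics/ and viewed, about 8 in all and at most 12, crops included, and the job is handed in when it is done.

```bash
mkdir -p pics
python3 - <<'E'
from bench import ctrl
import cv2,numpy as np
np.set_printoptions(precision=4,suppress=True)
for n in ["top","side"]:
    cv2.imwrite(f"pics/{n}0.png",ctrl.read_camera(n)); print(n,ctrl.camera_params(n))
print(ctrl.camera_params("wrist"),ctrl.current_eef_rot(),ctrl.current_t())
E
```

```text
top {'fx': 536.3217397526859, 'fy': 536.3217397526859, 'cx': 271.2275634931186, 'cy': 206.5056749175994, 'pose': array([[ 0.0067,  0.9959, -0.0902,  0.355 ],
       [-1.    ,  0.0065, -0.0023, -0.039 ],
       [-0.0017,  0.0902,  0.9959,  1.6183],
       [ 0.    ,  0.    ,  0.    ,  1.    ]])}
side {'fx': 531.1638105281493, 'fy': 531.1638105281493, 'cx': 282.2218367349996, 'cy': 205.07343702242542, 'pose': array([[ 0.9962,  0.0353, -0.0794,  0.3532],
       [-0.085 ,  0.5872, -0.805 , -1.2132],
       [ 0.0182,  0.8087,  0.5879,  0.9369],
       [ 0.    ,  0.    ,  0.    ,  1.    ]])}
{'fx': 356.1382825726922, 'fy': 356.1382825726922, 'cx': 281.8087205815852, 'cy': 212.05511643153406, 'T_tool_cam': array([[ 1.    , -0.0013,  0.0005,  0.0009],
       [ 0.0008,  0.2629, -0.9648, -0.1714],
       [ 0.0011,  0.9648,  0.2629,  0.0745],
       [ 0.    ,  0.    ,  0.    ,  1.    ]])} [[ 0.2434 -0.0002  0.9699]
 [-0.9699  0.0011  0.2434]
 [-0.0011 -1.      0.0001]] 0.1
```

View pics/top0.png

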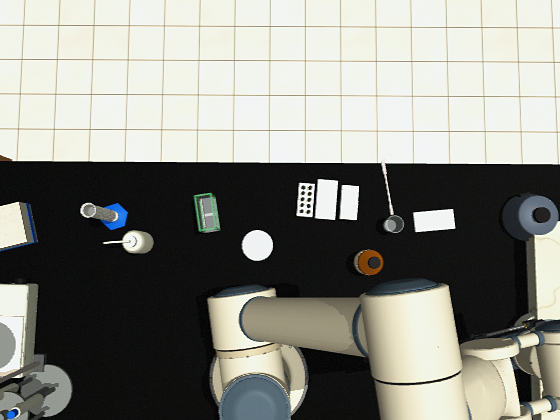

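View pics/side0.png

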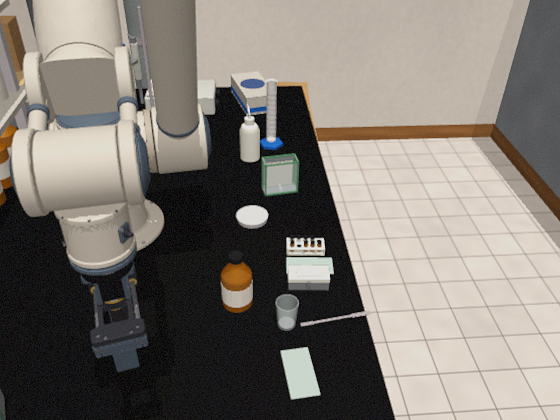

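The top view shows a pale plate at (327,199) between the rack at (306,200) and the cuvette box at (349,202). The tank is at (206,212) and the bench edge runs along row ~162. Two things could be taken for the plate: (327,199), between rack and box, and the lone one at (434,220). I choose (327,199), since it's nearer the base and flanked as described. Next I'll measure it and check a crop.

```bash
cat > h.py <<'E'
from bench import ctrl
import cv2,numpy as np
np.set_printoptions(precision=4,suppress=True)
def cam(n):
    """params + world pose, at this moment"""
    p=ctrl.camera_params(n)
    if n=="wrist":
        T=np.eye(4);T[:3,:3]=ctrl.current_eef_rot();T[:3,3]=ctrl.current_tool_pos();P=T@p["T_tool_cam"]
    else: P=p["pose"]
    return p,P
def ray(c,uv,z):
    p,P=c; d=P[:3,:3]@np.array([(uv[0]-p["cx"])/p["fx"],-(uv[1]-p["cy"])/p["fy"],-1])
    o=P[:3,3]; return (o+d*(z-o[2])/d[2])[:3]
def proj(c,X):
    p,P=c; v=P[:3,:3].T@(np.array(X)-P[:3,3]); return np.array([p["cx"]+p["fx"]*v[0]/-v[2],p["cy"]-p["fy"]*v[1]/-v[2]])
def down(yaw):  # jaws open along direction yaw (deg), fingers down
    a=np.radians(yaw);x=np.array([np.cos(a),np.sin(a),0]);y=np.array([0,0,-1.]);return np.c_[x,y,np.cross(x,y)]
def side(az,up=1):  # fingers pointing horizontally along azimuth az, jaws vertical
    a=np.radians(az);y=np.array([np.cos(a),np.sin(a),0]);x=np.array([0,0,float(up)]);return np.c_[x,y,np.cross(x,y)]
E
python3 - <<'E'
from h import *
im=cv2.imread("pics/top0.png");c=cam("top")
for n,uv,z in [("plate",(327,199),0),("plate far end",(328,180),0),("near end",(326,219),0),("edgeA",(327,162.5),0),("edgeB",(206,162.5),0),("tank",(206,212),.11),("petri",(258,245),0),("lone",(434,220),0),("beaker",(392,224),.05),("amber",(369,262),.12)]:
    print(n,ray(c,uv,z))
s=ctrl.current_q()
for az in (90,105,120,135,150,165,180):
  for X in ([.76,-.2,.0],[.66,.15,.12]):
    for up in (1,-1):
      print(az,X,up,ctrl.ik(np.array(X),side(az,up)))
cr=lambda im,x0,y0,w,h,f:cv2.resize(im[y0:y0+h,x0:x0+w],None,fx=f,fy=f,interpolation=cv2.INTER_CUBIC)
cv2.imwrite("pics/crop1.png",np.vstack([cr(im,180,155,200,90,4),cr(cv2.imread("pics/side0.png"),240,150,160,48,5)]))
E
```

```text
plate [ 0.5256 -0.2043  0.    ]
plate far end [ 0.5837 -0.2075  0.    ]
near end [ 0.4648 -0.2012  0.    ]
edgeA [ 0.6376 -0.2046  0.    ]
edgeB [0.6352 0.1647 0.    ]
tank [0.4749 0.1484 0.11  ]
petri [0.385  0.0037 0.    ]
lone [ 0.4639 -0.5274  0.    ]
beaker [ 0.448  -0.3892  0.05  ]
amber [ 0.3377 -0.3083  0.12  ]
90 [0.76, -0.2, 0.0] 1 None
90 [0.76, -0.2, 0.0] -1 None
90 [0.66, 0.15, 0.12] 1 [ -22.022    66.3072   76.0607   72.2386  103.2351 -144.445 ]
90 [0.66, 0.15, 0.12] -1 [-22.022   66.3072  76.0607  72.2386 103.2351  35.555 ]
105 [0.76, -0.2, 0.0] 1 None
105 [0.76, -0.2, 0.0] -1 None
105 [0.66, 0.15, 0.12] 1 [ -18.649    69.9221   61.1616   66.3741  114.6867 -136.3246]
105 [0.66, 0.15, 0.12] -1 [-18.649   69.9221  61.1616  66.3741 114.6867  43.6754]
120 [0.76, -0.2, 0.0] 1 None
120 [0.76, -0.2, 0.0] -1 None
120 [0.66, 0.15, 0.12] 1 [ -14.5448   74.6056   45.546    63.6936  127.341  -129.1815]
120 [0.66, 0.15, 0.12] -1 [-14.5448  74.6056  45.546   63.6936 127.341   50.8185]
135 [0.76, -0.2, 0.0] 1 None
135 [0.76, -0.2, 0.0] -1 None
135 [0.66, 0.15, 0.12] 1 [  -9.9717   80.2875   28.8284   64.958   140.6886 -121.1253]
135 [0.66, 0.15, 0.12] -1 [ -9.9717  80.2875  28.8284  64.958  140.6886  58.8747]
150 [0.76, -0.2, 0.0] 1 None
150 [0.76, -0.2, 0.0] -1 None
150 [0.66, 0.15, 0.12] 1 None
150 [0.66, 0.15, 0.12] -1 None
165 [0.76, -0.2, 0.0] 1 None
165 [0.76, -0.2, 0.0] -1 None
165 [0.66, 0.15, 0.12] 1 None
165 [0.66, 0.15, 0.12] -1 None
180 [0.76, -0.2, 0.0] 1 None
180 [0.76, -0.2, 0.0] -1 None
180 [0.66, 0.15, 0.12] 1 None
180 [0.66, 0.15, 0.12] -1 None
```

View pics/crop1.png

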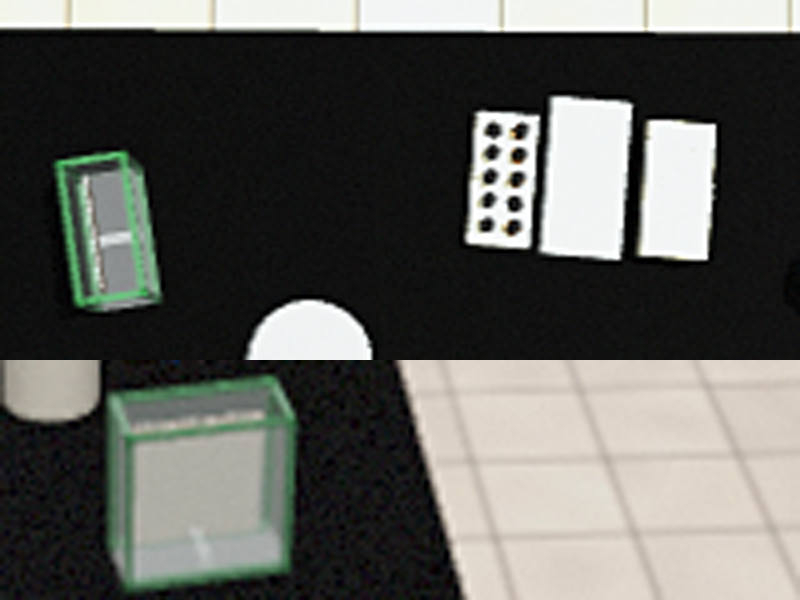

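The crop confirms the plate, with corners in the full picture at about (317,179), (338,180), (336,220) and (315,218). It sits between the vial rack on the left and the box on the right. The tank's green rim runs from (194,195) to (216,229). I'll move above the plate for a closer look and check reach for the edge grasp.

Run:
```python
from h import *
c=cam("top")
K=[ray(c,uv,.11) for uv in [(194.25,195.5),(211.5,193),(216.25,228.75),(198.75,231.25)]]
print("tank corners",K,np.mean(K,0)); 
ctrl.command_gripper(0.0)
ctrl.goto(np.array([.50,-.204,.24]),down(-93))
c=cam("wrist");im=ctrl.read_camera("wrist");cv2.imwrite("pics/w1.png",im)
print(ctrl.current_t(),proj(c,[.5256,-.2043,.002]))
for az in (105,110,115,120,125,130,135,140,145):
    for X in ([.72,-.27,0.],[.66,-.21,0.]):
        print(az,X,[ctrl.ik(np.array(X),side(az,u)) for u in (1,-1)])
```

```text
tank corners [array([0.5215, 0.1824, 0.11  ]), array([0.5289, 0.1337, 0.11  ]), array([0.4278, 0.1187, 0.11  ]), array([0.4205, 0.1678, 0.11  ])] [0.4747 0.1507 0.11  ]
3.4417 [279.7905 159.306 ]
105 [0.72, -0.27, 0.0] [None, None]
105 [0.66, -0.21, 0.0] [array([ -39.908 ,   93.0922,   13.7826,   67.552 ,  141.536 , -117.8184]), array([-39.908 ,  93.0922,  13.7826,  67.552 , 141.536 ,  62.1816])]
110 [0.72, -0.27, 0.0] [None, None]
110 [0.66, -0.21, 0.0] [None, None]
115 [0.72, -0.27, 0.0] [None, None]
115 [0.66, -0.21, 0.0] [None, None]
120 [0.72, -0.27, 0.0] [None, None]
120 [0.66, -0.21, 0.0] [None, None]
125 [0.72, -0.27, 0.0] [None, None]
125 [0.66, -0.21, 0.0] [None, None]
130 [0.72, -0.27, 0.0] [None, None]
130 [0.66, -0.21, 0.0] [None, None]
135 [0.72, -0.27, 0.0] [None, None]
135 [0.66, -0.21, 0.0] [None, None]
140 [0.72, -0.27, 0.0] [None, None]
140 [0.66, -0.21, 0.0] [None, None]
145 [0.72, -0.27, 0.0] [None, None]
145 [0.66, -0.21, 0.0] [None, None]
```

View pics/w1.png

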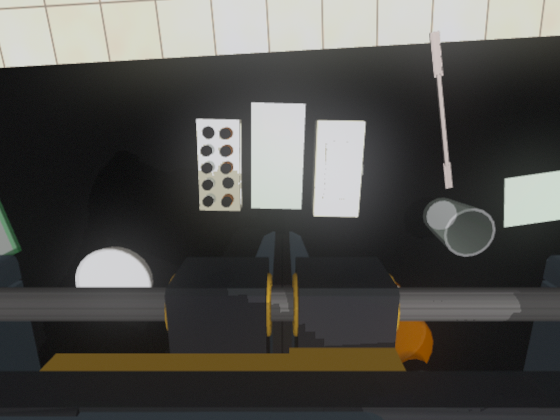

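The wrist view shows the plate with corners at (251,103), (305,105), (303,210) and (250,208), and about 8 mm free on both sides. The bench edge is at row ~52 above it. I now have the reach picture: the arm can't come in from the −y side, so I'll check the +y side.

Run:
```python
from h import *
c=cam("wrist")
P=np.array([ray(c,u,.002) for u in [(251,103),(305,105),(303,210),(250,208)]]);print(P,P.mean(0))
v=(P[0]+P[1]-P[2]-P[3])/2;print("len",np.linalg.norm(v),"yaw",np.degrees(np.arctan2(v[1],v[0])))
im=cv2.imread("pics/w1.png")
for u in (150,278,350):
    g=im[20:100,u].max(1).astype(int);r=20+np.where(g>110)[0].max();print("edge",u,r,ray(c,(u,r+.5),0))
t=cam("top")
print("cyl",ray(t,(114,215),0),"wash",ray(t,(138,242),.1))
for a in (30,35,40,45):
    f=lambda X,b=0:[None if q is None else q.round(0) for q in [ctrl.ik(np.array(X),side(-90-a+b,u)) for u in (1,-1)]]
    print(a,"grasp",f([.657,-.215,0]),"pre",f([.657,-.10,0]),"high",f([.70,-.10,.2]),"tank",f([.54,.13,.11],11))
```

```text
[[ 0.5888 -0.1761  0.002 ]
 [ 0.5836 -0.2353  0.002 ]
 [ 0.4641 -0.2287  0.002 ]
 [ 0.4699 -0.166   0.002 ]] [ 0.5266 -0.2015  0.002 ]
len 0.11948578441222962 yaw -4.001604443968926
edge 150 58 [ 0.64   -0.0713  0.    ]
edge 278 51 [ 0.6397 -0.2086  0.    ]
edge 350 47 [ 0.6397 -0.2852  0.    ]
cyl [0.4727 0.4404 0.    ] wash [0.3894 0.3403 0.1   ]
30 grasp [array([  2.,  84.,  42., -70., 116., 130.]), array([  2.,  84.,  42., -70., 116., -50.])] pre [array([ 10.,  85.,  37., -66., 123., 130.]), array([ 10.,  85.,  37., -66., 123., -50.])] high [None, None] tank [array([ 31.,  72.,  56., -54., 127., 140.]), array([ 31.,  72.,  56., -54., 127., -40.])]
35 grasp [array([  1.,  86.,  36., -69., 120., 127.]), array([  1.,  86.,  36., -69., 120., -53.])] pre [array([  9.,  87.,  31., -66., 127., 127.]), array([  9.,  87.,  31., -66., 127., -53.])] high [None, None] tank [array([ 29.,  73.,  52., -52., 131., 140.]), array([ 29.,  73.,  52., -52., 131., -40.])]
40 grasp [array([ -0.,  88.,  30., -69., 125., 124.]), array([ -0.,  88.,  30., -69., 125., -56.])] pre [array([  7.,  89.,  25., -66., 132., 124.]), array([  7.,  89.,  25., -66., 132., -56.])] high [None, None] tank [array([ 28.,  74.,  49., -51., 134., 140.]), array([ 28.,  74.,  49., -51., 134., -40.])]
45 grasp [array([ -2.,  90.,  23., -70., 129., 120.]), array([ -2.,  90.,  23., -70., 129., -60.])] pre [array([  6.,  91.,  19., -67., 137., 120.]), array([  6.,  91.,  19., -67., 137., -60.])] high [None, None] tank [array([ 26.,  75.,  45., -49., 138., 140.]), array([ 26.,  75.,  45., -49., 138., -40.])]
```

Run:
```python
from h import *
R=down(-93.7);a=np.radians(-3.7);d=np.array([np.cos(a),np.sin(a),0])
s=np.array([.5263,-.2022,0])-.010*d
ctrl.move_l(s+[0,0,.03],.2,R); f0=ctrl.current_contact_force()
hit=ctrl.move_l(s+[0,0,-.004],.02,contact_N=4)
p=ctrl.current_tool_pos();print(hit,p,ctrl.current_contact_force()-f0)
p2=p.copy()
for k in (.01,.04,.080):
    p2=p+k*d
    ctrl.move_l(p2,.05);print(ctrl.current_tool_pos(),ctrl.current_contact_force()-f0)
ctrl.move_l(p2+[0,0,.01],.05)
ctrl.move_l(p2+[-.10,0,.20],.25)
c=cam("wrist");cv2.imwrite("pics/w2.png",ctrl.read_camera("wrist"));print(ctrl.current_t(),ctrl.current_q())
for h in (0,.02,.05,.1,.15,.2):
    print(h,[(az,[q[3].round(1) if q is not None else None for q in [ctrl.ik(np.array([.658,-.215,h]),side(az))]][0]) for az in range(-130,-90,5)])
```

```text
True [ 0.5163 -0.2016  0.0023] [-1.7284  1.3543 11.2686]
[ 0.5267 -0.2023  0.0023] [ 1.2202 -0.2389  2.3297]
[ 0.5564 -0.2042  0.0023] [ 1.5011 -0.3827  3.5655]
[ 0.5961 -0.2067  0.0023] [ 2.0118 -0.1417  3.547 ]
9.3667 [-28.9648  22.1305  90.3359   0.001   67.6983  64.7266]
0 [(-130, np.float64(-69.2)), (-125, np.float64(-69.3)), (-120, np.float64(-69.9)), (-115, None), (-110, None), (-105, None), (-100, None), (-95, None)]
0.02 [(-130, np.float64(-69.4)), (-125, np.float64(-69.4)), (-120, np.float64(-70.1)), (-115, None), (-110, None), (-105, None), (-100, None), (-95, None)]
0.05 [(-130, np.float64(-69.7)), (-125, np.float64(-69.8)), (-120, None), (-115, None), (-110, None), (-105, None), (-100, None), (-95, None)]
0.1 [(-130, None), (-125, None), (-120, None), (-115, None), (-110, None), (-105, None), (-100, None), (-95, None)]
0.15 [(-130, None), (-125, None), (-120, None), (-115, None), (-110, None), (-105, None), (-100, None), (-95, None)]
0.2 [(-130, None), (-125, None), (-120, None), (-115, None), (-110, None), (-105, None), (-100, None), (-95, None)]
```

View pics/w2.png

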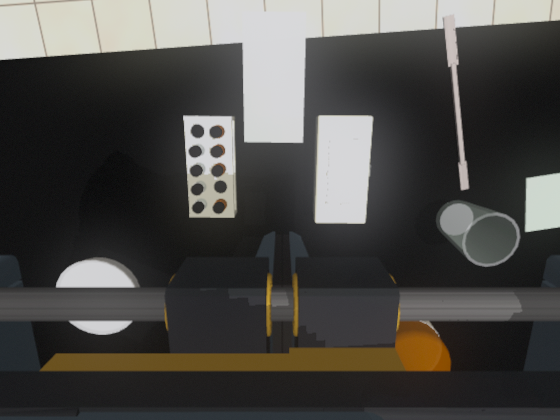

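The plate now overhangs: its inner end is at row 142, columns 243–303, and its outer end is beyond the edge at about row 15. The rack and box haven't moved. Next I'll measure it and plan the waypoints with IK.

Run:
```python
from h import *
c=cam("wrist");im=cv2.imread("pics/w2.png")
P=np.array([ray(c,u,.002) for u in [(246,14.5),(305,16),(303.5,142.5),(243,142)]]);print(P,P.mean(0))
v=(P[0]+P[1]-P[2]-P[3])/2;print(np.linalg.norm(v),np.degrees(np.arctan2(v[1],v[0])))
print("edge",[ray(c,u,0) for u in [(238,44),(310,38.5)]])
q=lambda X,az:ctrl.ik(np.array(X),side(az))
for az in (-125,-130,-135):
  for X in ([.55,0,.25],[.58,0,.25],[.6,.05,.25],[.60,.05,.15],[.665,-.08,.1],[.665,-.08,0],[.657,-.215,.0],[.657,-.215,.055],[.65,-.15,.10],[.62,-.1,.15],[.6,0,.2],[.55,.13,.2],[.57,.14,.2]):
    r=q(X,az); print(az,X,None if r is None else r.round(0))
```

```text
[[ 0.6626 -0.1838  0.002 ]
 [ 0.6579 -0.2388  0.002 ]
 [ 0.5415 -0.2319  0.002 ]
 [ 0.5459 -0.1702  0.002 ]] [ 0.602  -0.2061  0.002 ]
0.11695959986767801 -5.028505378911212
edge [array([ 0.6383, -0.1737,  0.    ]), array([ 0.6387, -0.2428,  0.    ])]
-125 [0.55, 0, 0.25] [ 17.  62.  57. -58. 133. 132.]
-125 [0.58, 0, 0.25] [ 16.  64.  52. -62. 135. 127.]
-125 [0.6, 0.05, 0.25] [ 19.  67.  43. -65. 139. 122.]
-125 [0.6, 0.05, 0.15] [ 19.  74.  42. -59. 137. 129.]
-125 [0.665, -0.08, 0.1] [ 10.  80.  34. -68. 130. 122.]
-125 [0.665, -0.08, 0] [ 10.  88.  28. -67. 129. 125.]
-125 [0.657, -0.215, 0.0] [  1.  86.  36. -69. 120. 127.]
-125 [0.657, -0.215, 0.055] [  1.  81.  40. -70. 120. 126.]
-125 [0.65, -0.15, 0.1] [  5.  77.  42. -68. 124. 126.]
-125 [0.62, -0.1, 0.15] [  9.  72.  48. -64. 127. 129.]
-125 [0.6, 0, 0.2] [ 16.  69.  47. -62. 134. 127.]
-125 [0.55, 0.13, 0.2] [ 25.  69.  45. -54. 142. 133.]
-125 [0.57, 0.14, 0.2] [ 25.  71.  40. -58. 144. 128.]
-130 [0.55, 0, 0.25] [ 15.  63.  54. -57. 137. 132.]
-130 [0.58, 0, 0.25] [ 14.  65.  48. -61. 139. 126.]
-130 [0.6, 0.05, 0.25] 
[... 581 characters left out ...]
8. 128.]
-135 [0.55, 0, 0.25] [ 13.  64.  51. -56. 140. 131.]
-135 [0.58, 0, 0.25] [ 13.  66.  44. -61. 142. 125.]
-135 [0.6, 0.05, 0.25] [ 16.  70.  36. -65. 147. 119.]
-135 [0.6, 0.05, 0.15] [ 16.  77.  34. -58. 145. 127.]
-135 [0.665, -0.08, 0.1] [  7.  84.  23. -70. 139. 116.]
-135 [0.665, -0.08, 0] [  7.  93.  14. -69. 139. 117.]
-135 [0.657, -0.215, 0.0] [ -2.  90.  23. -70. 129. 120.]
-135 [0.657, -0.215, 0.055] None
-135 [0.65, -0.15, 0.1] [  3.  81.  31. -68. 133. 120.]
-135 [0.62, -0.1, 0.15] [  6.  75.  39. -64. 135. 125.]
-135 [0.6, 0, 0.2] [ 13.  71.  39. -61. 142. 125.]
-135 [0.55, 0.13, 0.2] [ 22.  71.  39. -51. 149. 134.]
-135 [0.57, 0.14, 0.2] [ 22.  74.  34. -56. 151. 128.]
```

Run:
```python
from h import *
R=side(-130)
ctrl.move_l(ctrl.current_tool_pos()+[0,.10,.06],.25)
ctrl.goto(np.array([.58,0,.25]),R)
ctrl.command_gripper(.4)
ctrl.move_l([.665,-.08,.10],.2)
ctrl.move_l([.665,-.08,.0015],.15)
f0=ctrl.current_contact_force()
print(ctrl.move_l([.656,-.215,.0015],.1,contact_N=6),ctrl.current_tool_pos(),ctrl.current_contact_force()-f0)
print(ctrl.current_t(),ctrl.current_grip_width())
cv2.imwrite("pics/s3.png",cv2.resize(ctrl.read_camera("side")[180:300,230:390],None,fx=5,fy=5,interpolation=cv2.INTER_CUBIC))
```

```text
False [ 0.6562 -0.2144  0.0015] [0.4319 0.4275 1.3431]
15.3833 0.3985620863588594
```

View pics/s3.png

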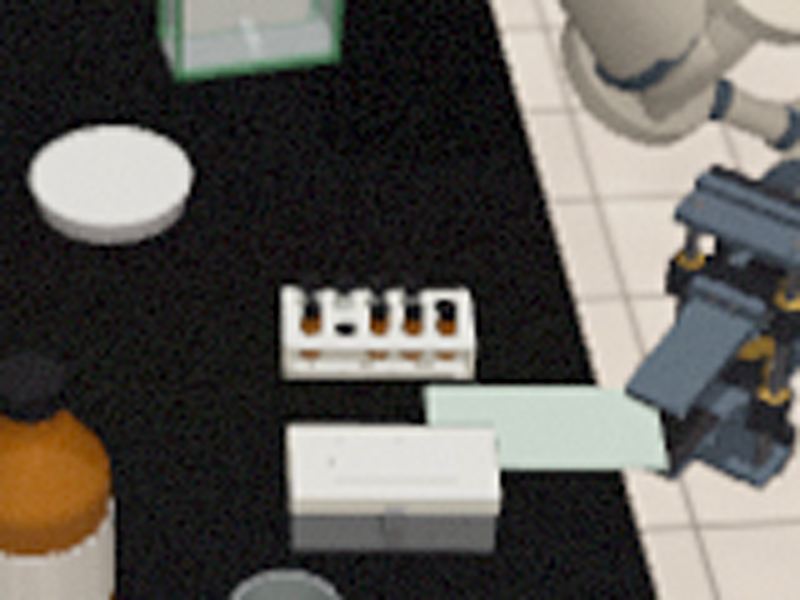

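The plate's end sticks out over the edge between the open fingers, upper finger tip at crop (660,400). Everything else is undisturbed, so I'll grip and lift.

Run:
```python
from h import *
f0=ctrl.current_contact_force()
ctrl.command_gripper(0.0)
print(ctrl.current_grip_width(),ctrl.current_contact_force()-f0,ctrl.current_tool_pos())
ctrl.move_l([.656,-.215,.055],.05)
print(ctrl.current_contact_force()-f0)
for X in ([.65,-.15,.10],[.62,-.1,.15],[.60,0,.2]): ctrl.move_l(X,.15)
print(ctrl.current_contact_force()-f0,ctrl.current_grip_width(),ctrl.current_t())
t=ctrl.read_camera("top");s=ctrl.read_camera("side");cv2.imwrite("pics/t4raw.png",t);cv2.imwrite("pics/s4raw.png",s)
r=lambda im,x,y:cv2.resize(im[y:y+120,x:x+160],None,fx=2.5*2,fy=2.5*2,interpolation=cv2.INTER_CUBIC)
cv2.imwrite("pics/m4.png",cv2.resize(np.hstack([r(t,180,130),r(s,230,120)]),(800,300)))
```

```text
0.020151593483012438 [ 0.3247 -1.0014  0.175 ] [ 0.656  -0.215   0.0015]
[-0.062  -0.2854 -1.2301]
[-0.4426 -0.6888 -2.2928] 0.016773139456951233 19.525
```

View pics/m4.png

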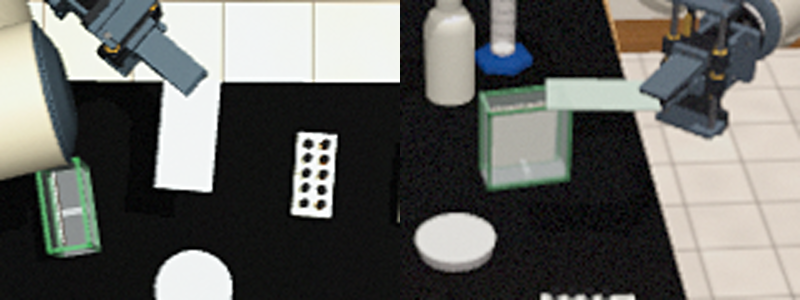

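The plate is held level by its end, with inner corners at crop (154,187) and (213,191). I'll compute its pose relative to the tool and plan the laying-down.

Run:
```python
from h import *
c=cam("top");s=cam("side")
im=cv2.imread("pics/t4raw.png")
L=[(180+x/2.5,130+y/2.5) for x,y in [(154,187),(213,191),(162,85),(222,85)]]
P=np.array([ray(c,u,.201) for u in L]);print(P)
yl=[np.degrees(np.arctan2(*(P[b]-P[a])[[1,0]])) for a,b in((0,2),(1,3))];print("yaw",yl)
a=np.radians(np.mean(yl));print("centre",(P[0]+P[1])/2+.06*np.array([np.cos(a),np.sin(a),0]),ctrl.current_tool_pos())
# height check via side view: inner near corner at crop (545,108),(545,80)
for u in [(230+(545-400)/2.5,120+108/2.5),(230+(545-400)/2.5,120+80/2.5)]: print("side",u,ray(s,u,.201))
# tank rim by green mask
im=cv2.imread("pics/top0.png");h=cv2.cvtColor(im,cv2.COLOR_BGR2HSV);m=cv2.inRange(h,(45,90,60),(85,255,255));m[:, :185]=0;m[:,230:]=0
y,x=np.nonzero(m);print(x.min(),x.max(),y.min(),y.max())
S=cv2.imread("pics/side0.png");K=[ray(s,(240+x/5,150+(y-360)/5),.11) for x,y in [(108,398),(275,379),(295,425),(127,440)]];print("side rim",np.array(K),np.mean(K,0))
for az in (-115,-119,-123):print(az,[ctrl.ik(np.array(X),side(az)) is not None for X in ([.55,.13,.2],[.54,.15,.11],[.56,.15,.11],[.57,.15,.2])])
```

```text
[[ 0.4874  0.0429  0.201 ]
 [ 0.4836 -0.0198  0.201 ]
 [ 0.597   0.0356  0.201 ]
 [ 0.5974 -0.0286  0.201 ]]
yaw [np.float64(-3.800453227057717), np.float64(-4.3946109233154145)]
centre [0.5454 0.0072 0.201 ] [ 0.6    -0.001   0.1995]
side (288.0, 163.2) [ 0.4838 -0.019   0.201 ]
side (288.0, 152.0) [0.4893 0.0391 0.201 ]
193 219 193 232
side rim [[0.4235 0.1651 0.11  ]
 [0.5265 0.182  0.11  ]
 [0.5328 0.128  0.11  ]
 [0.432  0.1167 0.11  ]] [0.4787 0.1479 0.11  ]
-115 [True, True, True, True]
-119 [True, True, True, True]
-123 [True, True, True, True]
```

Run:
```python
from h import *
R=side(-117.7)
ctrl.move_l([.5759,.1545,.20],.2,R)
ctrl.move_l([.5459,.1545,.17],.12)
ctrl.move_l([.5459,.1545,.118],.08); ctrl.sleep(.2); f0=ctrl.current_contact_force()
hit=ctrl.move_l([.5459,.1545,.1065],.01,contact_N=1.5)
print(hit,ctrl.current_tool_pos(),ctrl.current_contact_force()-f0,ctrl.current_t())
t=ctrl.read_camera("top");s=ctrl.read_camera("side");cv2.imwrite("pics/t5raw.png",t);cv2.imwrite("pics/s5raw.png",s)
r=lambda im,x,y:cv2.resize(im[y:y+75,x:x+100],(400,300),interpolation=cv2.INTER_CUBIC)
cv2.imwrite("pics/m5.png",np.hstack([r(t,170,170),r(s,245,135)]))
```

```text
True [0.5458 0.1544 0.111 ] [1.4426 1.7345 5.1258] 22.7917
```

View pics/m5.png

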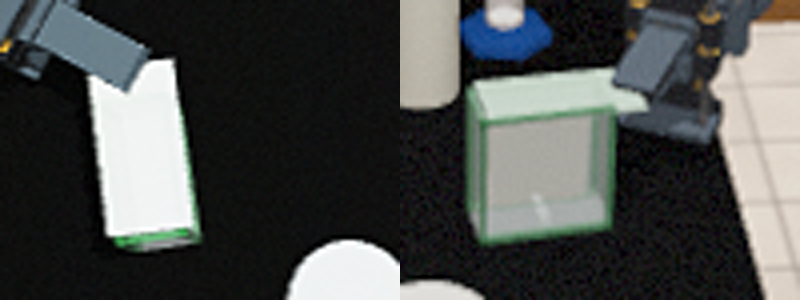

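The plate rests on the rim, about 15 mm off toward the +x end as planned and aligned with the tank. Its inner end is at crop (150,235), with the rim showing beyond it. I'll release, back off and look from above.

Run:
```python
from h import *
R=side(-117.7);p=ctrl.current_tool_pos()
ctrl.move_l(p+[0,0,-.0002],.01)
ctrl.command_gripper(.12);ctrl.command_gripper(.3)
ctrl.move_l(p-.09*R[:,1],.12)
ctrl.move_l(p-.09*R[:,1]+[0,0,.14],.25)
ctrl.command_gripper(0.0)
D=down(8.2);T=np.array([.4767,.1493,0])
print([ctrl.ik(X,D) is not None for X in (T+[.01,-.06,.28],T+.0735*D[:,0]+[0,0,.106])])
ctrl.goto(T+[.01,-.06,.28],D)
c=cam("wrist");cv2.imwrite("pics/w6.png",ctrl.read_camera("wrist"));print(ctrl.current_t(),ctrl.current_q(),proj(c,T+[0,0,.11]))
```

```text
Traceback (most recent call last):
bench.MotionError: the arm cannot follow that straight line within its joint ranges
```

Run:
```python
from h import *
R=side(-117.7);p=ctrl.current_tool_pos();print(p,ctrl.current_grip_width())
for dz in (.10,.08,.06,.04):
    try: ctrl.move_l(p+[0,0,dz],.25);print("up",dz);break
    except ctrl.MotionError: pass
ctrl.command_gripper(0.0)
D=down(8.2);T=np.array([.4767,.1493,0])
for X in ([.62,.20,.36],[.60,.20,.34],[.58,.18,.33]):
    if ctrl.ik(np.array(X),D) is not None: ctrl.goto(np.array(X),D);print(X);break
ctrl.goto(T+[.01,-.06,.28],D)
c=cam("wrist");cv2.imwrite("pics/w6.png",ctrl.read_camera("wrist"));print(ctrl.current_t(),ctrl.current_q(),proj(c,T+[0,0,.11]),ctrl.ik(T+.0735*D[:,0]+[0,0,.106],D))
```

```text
[0.5875 0.2338 0.1108] 0.30338497996047853
up 0.1
[0.62, 0.2, 0.36]
28.5583 [ 3.5227 14.0551 89.1365  0.0006 76.7495 -4.6873] [278.7851 129.1476] [10.2361 31.3292 91.556  -0.     57.1147  2.0361]
```

View pics/w6.png

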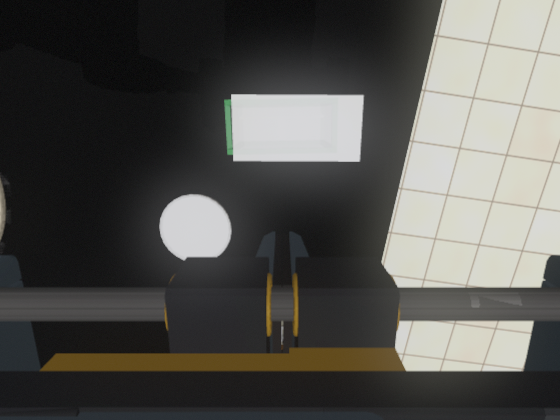

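The plate lies on the tank with corners at (232,95), (363,96), (361,161) and (233,161). The green rim shows at the left, columns 225–232. Next comes the shift along the tank's axis.

Run:
```python
from h import *
c=cam("wrist");D=down(8.2);e,l=D[:,0],D[:,2]
im=cv2.imread("pics/w6.png")
g=im.astype(int);grn=cv2.inRange(cv2.cvtColor(im,cv2.COLOR_BGR2HSV),(45,80,50),(85,255,255));y,x=np.nonzero(grn[80:180,200:380]);print("green",x.min()+200,x.max()+200,y.min()+80,y.max()+80)
P=np.array([ray(c,u,.112) for u in [(232,95),(363,96),(361,161),(233,161)]])
T=np.array([.4767,.1493,.112]);
for q in P: print(q,(q-T)@e*1e3,(q-T)@l*1e3)
print("centre",P.mean(0))
for u in [(224.5,100),(228.5,154)]: q=ray(c,u,.11);print("rim",q,(q-T)@e*1e3,(q-T)@l*1e3)
crop=cv2.resize(im[80:180,205:385],None,fx=4.4,fy=4.4,interpolation=cv2.INTER_CUBIC)
cv2.imwrite("pics/w6c.png",cv2.convertScaleAbs(cv2.LUT(crop,np.array([max(0,(i-150)*2.4) if i>150 else i*.6 for i in range(256)]).clip(0,255).astype(np.uint8))))
```

```text
green 224 231 99 154
[0.4309 0.1734 0.112 ] -41.86811144418243 30.37621805019365
[0.5488 0.1897 0.112 ] 77.07154418671831 29.67492716337477
[0.5588 0.1316 0.112 ] 78.7682851029647 -29.211952200823877
[0.4383 0.1141 0.112 ] -43.03054889233126 -29.352855320084604
centre [0.4942 0.1522 0.112 ]
rim [0.4243 0.1681 0.11  ] -49.153618322427626 26.114356446515245
rim [0.4331 0.1198 0.11  ] -47.354098423150454 -22.958551678319996
```

View pics/w6c.png

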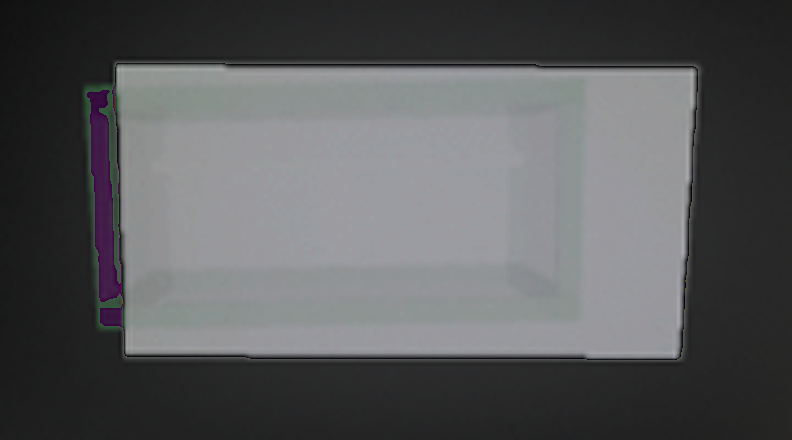

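```bash
cat >> h.py <<'E'
def rect(c,uv,z):  # TL,TR,BR,BL pixels -> centre, yaw
    P=np.array([ray(c,u,z) for u in uv]);v=P[1]+P[2]-P[0]-P[3]
    return P.mean(0),np.degrees(np.arctan2(v[1],v[0])),P
E
python3 - <<'E'
from h import *
c=cam("wrist");k=lambda L:[(205+x/4.4,80+y/4.4) for x,y in L]
Tc,ty,TP=rect(c,k([(84,86),(586,80),(581,321),(101,328)]),.11)
Pc,py,PP=rect(c,k([(116,64),(697,67),(682,359),(125,356)]),.112)
D=down(ty);e,l=D[:,0],D[:,2]
print("tank",Tc,ty,"plate",Pc,py,"along",(Pc-Tc)@e*1e3,"lat",(Pc-Tc)@l*1e3)
print(np.linalg.norm(TP[1]-TP[0]),np.linalg.norm(TP[2]-TP[1]),np.linalg.norm(PP[1]-PP[0]),np.linalg.norm(PP[2]-PP[1]))
# push at plate end centre, wide flat finger backs facing the plate
D=down(py);e=D[:,0];z=np.array([0,0,.107])
end=Pc*[1,1,0]+.060*e
ctrl.move_l(end+.045*e+[0,0,.25],.25,D)
ctrl.move_l(end+.045*e+z,.2)
f0=ctrl.current_contact_force()
tgt=Tc*[1,1,0]+(.060+.0135)*e
print(ctrl.move_l(tgt+z,.03,contact_N=3),ctrl.current_tool_pos(),ctrl.current_contact_force()-f0)
ctrl.move_l(ctrl.current_tool_pos()+.03*e,.1)
ctrl.move_l(ctrl.current_tool_pos()+[0,0,.12],.25)
ctrl.move_l(np.array([.4867,.0893,.28]),.25,down(8.2))
cv2.imwrite("pics/w7raw.png",ctrl.read_camera("wrist"));im=cv2.imread("pics/w7raw.png")
crop=cv2.resize(im[80:180,205:385],None,fx=4.4,fy=4.4,interpolation=cv2.INTER_CUBIC)
cv2.imwrite("pics/w7c.png",cv2.LUT(crop,np.array([max(0,(i-150)*2.4) if i>150 else i*.6 for i in range(256)]).clip(0,255).astype(np.uint8)))
print(ctrl.current_t())
E
```

```text
tank [0.4797 0.152  0.11  ] 9.0135473153405 plate [0.494  0.1523 0.112 ] 7.977680434537233 along 14.153659666338337 lat -1.9411402223857257
0.1044301851810557 0.04970376170427325 0.11983427000119372 0.06011902755464582
False [0.5526 0.1622 0.107 ] [ 0.4775 -0.1772 -1.3669]
33.6167
```

View pics/w7c.png

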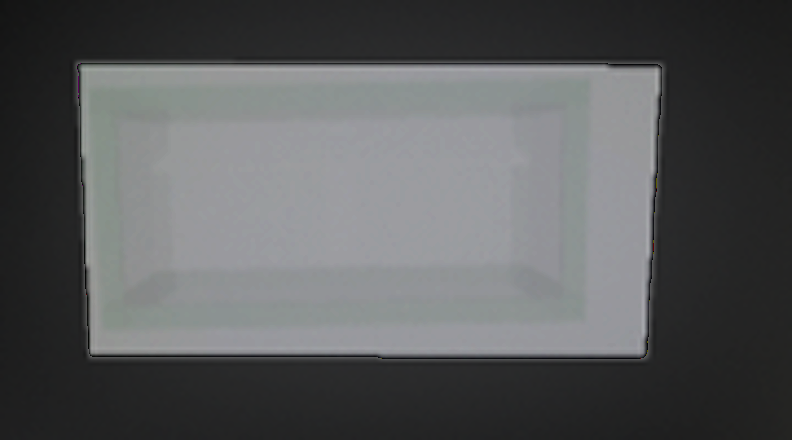

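The plate has moved about 7 mm, and the rim is still wholly inside the frame. About 13 mm overhangs at the right end against about 2 mm at the left, so the tapered finger fell short. I'll now push the remainder and nudge it sideways too.

Run:
```python
from h import *
c=cam("wrist");k=lambda L:[(205+x/4.4,80+y/4.4) for x,y in L]
Tc,ty,TP=rect(c,k([(87,86),(590,79),(585,322),(104,328)]),.11)
Pc,py,PP=rect(c,k([(78,64),(661,66),(646,357),(90,356)]),.112)
D=down(ty);e,l=D[:,0],D[:,2]
al,la=(Pc-Tc)@e,(Pc-Tc)@l
print("tank",Tc,ty,"plate",Pc,py,"along",al*1e3,"lat",la*1e3)
tip=np.array([.5526,.1622,0]); ofs=(tip-Pc*[1,1,0])@e-.060; print("face offset",ofs)
z=np.array([0,0,.107]);up=np.array([0,0,.16]);C=Tc*[1,1,0]
assert .002<ofs<.014
def push(C,n,half,R,back=.03):
    ctrl.move_l(C+(half+ofs+back)*n+up,.3,R); ctrl.move_l(C+(half+ofs+back)*n+z,.15)
    f0=ctrl.current_contact_force()
    print(ctrl.move_l(C+(half+ofs)*n+z,.03,contact_N=3),ctrl.current_contact_force()-f0)
    ctrl.move_l(C+(half+ofs+.02)*n+z,.1); ctrl.move_l(C+(half+ofs+.03)*n+up,.2)
ctrl.move_l(C+.10*e+[0,0,.22],.3,D)
push(C+(la*l),e,.060,D)
print(ctrl.current_t())
S=down(ty+90) if ctrl.ik(C-.04*l+z,down(ty+90)) is not None else down(ty-90)
if la<-.001:
    ctrl.move_l(C+.06*e-.08*l+[0,0,.2],.25)
    ctrl.goto(C-.07*l+up+[0,0,.03],S)
    push(C,-l,.030,S,.025)
ctrl.goto(np.array([.4867,.0893,.28]),down(8.2))
cv2.imwrite("pics/w8raw.png",ctrl.read_camera("wrist"));im=cv2.imread("pics/w8raw.png")
crop=cv2.resize(im[80:180,205:385],None,fx=4.4,fy=4.4,interpolation=cv2.INTER_CUBIC)
cv2.imwrite("pics/w8c.png",cv2.LUT(crop,np.array([max(0,(i-150)*2.4) if i>150 else i*.6 for i in range(256)]).clip(0,255).astype(np.uint8)))
cv2.imwrite("pics/t8raw.png",ctrl.read_camera("top"));cv2.imwrite("pics/s8raw.png",ctrl.read_camera("side"))
print(ctrl.current_t())
```

```text
tank [0.4792 0.1521 0.11  ] 8.999648182509013 plate [0.4851 0.1514 0.112 ] 8.120109002815383 along 5.729739620484046 lat -1.6649851830631959
face offset 0.008341584735926971
False [-2.1056  0.4464 -0.751 ]
36.9833
False [ 0.1606  0.5997 -0.3342]
43.0917
```

View pics/w8c.png

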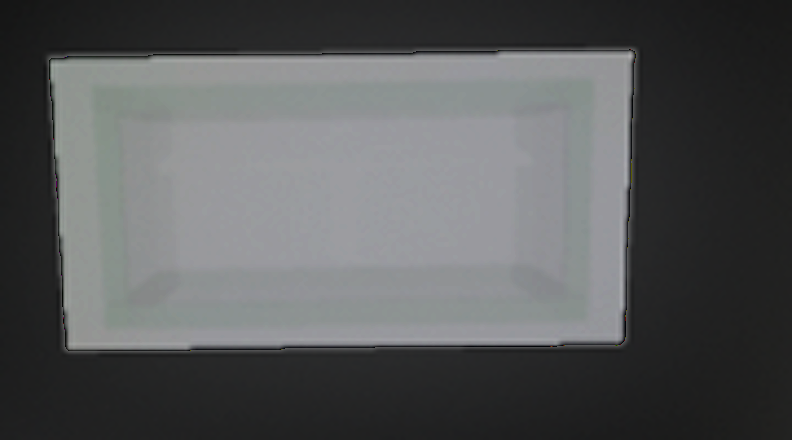

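The plate is now square, with even margins: about 40 px at each end and 22–27 px at the sides, and the rim is wholly inside it. I'll do a numeric check and a before/after comparison of the bystanders, then hand in.

Run:
```python
from h import *
c=cam("wrist");k=lambda L:[(205+x/4.4,80+y/4.4) for x,y in L]
Tc,ty,_=rect(c,k([(93,84),(593,79),(587,322),(106,328)]),.11)
Pc,py,_=rect(c,k([(50,58),(635,51),(625,345),(67,350)]),.112)
D=down(ty);print("tank",Tc,ty,"yaw err",py-ty,"along,lat mm",(Pc-Tc)@D[:,0]*1e3,(Pc-Tc)@D[:,2]*1e3)
for n in ("top","side"):
    a,b=cv2.imread(f"pics/{n}0.png"),cv2.imread(f"pics/{n[0]}8raw.png")
    boxes={"top":dict(rack=(295,180,20,40),box=(340,183,20,40),beaker_spat=(378,160,28,76),amber=(352,247,34,30),lone=(410,205,48,28)),
           "side":dict(rack=(284,236,42,20),box=(287,266,44,26),petri=(234,204,36,26),cyl=(258,80,28,70),wash=(236,118,26,44),beaker=(274,294,26,36))}[n]
    for o,(x,y,w,h) in boxes.items():
        sh,r=cv2.phaseCorrelate(*(cv2.cvtColor(i[y:y+h,x:x+w],cv2.COLOR_BGR2GRAY).astype(np.float64) for i in (a,b)));print(n,o,np.round(sh,2),round(r,2))
ctrl.sign_off();print(ctrl.current_t())
```

```text
tank [0.4793 0.1518 0.11  ] 8.925240657236985 yaw err -0.046678089133701306 along,lat mm -0.11548928178982638 0.30143236316675237
top rack [-0.06  0.01] 1.01
top box [ 0.06 -0.01] 0.99
top beaker_spat [ 0. -0.] 1.01
top amber [ 0.03 -0.05] 1.01
top lone [0.08 0.  ] 0.99
side rack [0.57 0.02] 0.98
side box [-0.17  0.12] 0.7
side petri [-0.04  0.47] 0.99
side cyl [0.24 0.25] 0.59
side wash [0.68 0.43] 0.79
side beaker [ 0.41 -0.11] 1.03
the job is handed in; nothing more can be done
the job is handed in; nothing more can be done
```

The cover plate is on the developing tank, square and central, with the mouth wholly covered. The job was handed in at about 43 s of the 54 s allowed.

I pressed on the plate with about 3.5 N while sliding it (11 N at first touch). It went 80 mm, until about 25 mm overhung the front edge. I gripped that end from outside the bench, lifted it, laid it on the rim about 14 mm off centre so the lower finger cleared the tank, and let go. Three gentle pushes with shut fingers then centred it: two on the end and one on a long side.

**Final fit:** the last wrist picture puts the plate 0.1 mm off centre along the tank and 0.3 mm across, with a yaw error under 0.1°. The rim shows through the plate on all sides.

**Tank:** its measured centre stayed within 0.5 mm through the pushes. I have no equally precise check from before the laying-down: the first measurement, from the fixed cameras, differs by about 4 mm, and each camera is good only to about 2 mm.

**Bystanders:** the top view shows the rack, box, beaker, spatula and amber bottle moved by less than 0.1 pixel. The side view shows shifts up to 0.7 pixel (about 1–2 mm), partly with weak matches (box, cylinder and wash bottle). The top view shows none for the rack, box and beaker. The petri dish, cylinder and wash bottle had only the side check.

**Trouble on the way:**
- The first end push fell about 6 mm short because the fingers taper.
- One upward move after the release was refused by the arm, and I replanned it.

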